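# Hold the small ring up to the inspection camera

### The arm

A 7-joint arm with a two-finger parallel gripper is mounted at the origin on a cart in front of the work surface, level with it; the furniture and walls round the work are solid. World frame = base frame: x ahead of the robot, y to its left, z up, the work surface at z = 0. Lengths are in m, angles in degrees, forces in N, time in s.
With the tool pointing down it reaches from about 0.35 to 0.9 m from the base axis. Payload 8.1 kg.
Tool frame: the origin (TCP) lies midway between the tips of the shut fingers; the grasp point (between the pads) lies 19 mm behind it (robot.tcp_to_grasp is the distance from the TCP to the grasp point, in m); z points along the fingers, y is the line along which they close (so a half turn about z gives the same grasp; the last joint's range is limited). The gripper opens to 85 mm and grips with 20 to 120 N. Pads are 22 mm wide; open, the fingers measure 114 mm over their backs; the gripper's body (76 mm by 85 mm) begins 54 mm behind the grasp point. The pads swing forward as they close: fully open they stand 13 mm farther back than shut.
Start: joints at [-5.879, 24.895, 1.432, 90.138, -0.665, 64.973, -4.303], TCP at [0.625, -0, 0.231] pointing down, gripper open.
Joint ranges: [-149.89, 149.89], [-25.12, 119.58], [-72.63, 75.52], [4.76, 147.25], [-75.54, 255.54], [6.69, 114.76], [-157.13, 157.13]. Speed limits (degrees/s): [127.2, 127.2, 172.46, 172.46, 180, 180, 180].

### API

Orientations are given as [roll, pitch, yaw] about the fixed x, y, z axes, in that order (R = Rz(yaw) Ry(pitch) Rx(roll)).
In Python, from rig import robot gives the robot as it stands. The module is installed in compiled form; this text tells all that it offers.
- The arm moves only by the tool servo_tool, never from a script. Its argument "steps" is a list that holds one entry, the list of rows, each a list of 4 numbers: the shift along the tool's x, y, z in cm, then the turn about the tool's z in rad. A call has 1 to 20 rows; each row shifts and turns the commanded pose from where the row before left it, along the tool's axes as they then stand; what a row does not reach is not made up. A row lasts 1/8 s, in which the tool goes at most 62.5 mm and 10.7 degrees, less where a joint would pass 70% of its speed; a pose out of reach is approached as far as the arm can. A call is refused whole if a number of a shift passes 6.25 or a number of a turn 0.188, either way. A call with a gripper value outside its range is refused whole. "claw" is the gripper's target within -1 to 1 (shut at 1, half-way at 0, fully open at -1), set as the call begins (left out, the last holds). The fingers move at their own pace and stop on an object; "grip_force" is the grip in N (left out, the last holds). Time passes only in rows, so rows that do not move let the fingers close. It gives the time, the measured TCP pose, the force, the opening and the grip force at its end, in the units of the state.
- robot.get_state(): the state, without advancing time (a new reading comes with each control period).
- robot.camera(name): name is "scene" or "side" or "wrist"; returns a dict with "pixels" (384x512x3 uint8, red, green, blue), "z_map" (384x512 float32, m along the optical axis (not along the pixel's ray), 0 where there is no reading), "fx", "fy", "cx", "cy" (pixels), "D" ([k1, k2, p1, p2, k3] as OpenCV has them; the pictures are not rectified), "rvec" (rotation vector, rad) and "tvec" (3), from world to camera coordinates, as OpenCV has them. Camera axes: x right, y down, z forward; pixel columns grow to the right and rows downward; lengths in m; the calibration is good to about 2 mm. A picture is of the moment at which its call begins.
- robot.job_done(): hands the job in; it is judged then, once.
Trained networks look in a picture, given as the dict that the camera call returned (one of the last four; its "shot" number tells which), for a name from the list of things; names that differ only in an ending like _2 or _b are one class to them, and where a whole thing is asked for, a point or a joint stands for the part that bears it (a point fixed in the world has none). Each returns a list of dicts, best first, with "conf" (0 to 1); they miss things now and then, are a little off and sometimes report something else, mostly with a low value. They report only what shows in the picture. A call takes as long as a camera call. They do not tell look-alikes from the thing itself.
- robot.regions_of(picture, thing): "pixels" (384x512 bool, what is visible of it) and "at" ([column, row] in pixels, amid what is visible of it).
- robot.mark_of(picture, thing): "at" ([column, row] in pixels: a listed point, or the origin of a listed thing).
The state is a dict: "clock": time; "qpos": joint angles; "qvel": joint speeds; "joint_torque": joint torques, N m; "position": TCP position; "tool_rot": TCP orientation; "contact_force": force on the tool from outside, world axes, zero at the start; "ft_torque": the same for the moment, N m; "gripper_width": opening from 0.0 (shut) to 1.0 (fully open); "grasp_force": force on a finger pad.
Only numpy, scipy, OpenCV 4.12 (cv2) and the standard library are available. Lean on these libraries where they do the work, as an engineer would, in place of code of your own. Each camera call takes 0.05 s, during which the arm holds its last target. There are 200 camera calls.

### The job

Take the small ring out of the ring rack and hold it in the air in front of the inspection camera for a bore check: the middle of the ring straight above the pointed peg on the camera's base and level with the middle of the lens, the ring upright so that the camera looks straight through its bore. Finish while still holding it there, motionless in the gripper; leave the two larger rings standing in the rack and let neither the ring nor the robot touch the camera, its base or its peg.

Things in the scene. Friction and masses are not known exactly. Their poses are not given: they have to be found in the camera images.
- ring_small_centre (a point): centre of the small ring, the one to show: it stands on edge in one of the rack's three places, axis level along the rack's row (leaning up to about 0.15 rad), centre about 55 mm and highest edge about 93 mm above the bench. z is the ring's axis, through the bore. Pinched from above at the top of its wall, across its two flat end faces, it hangs from the fingers
- ring_big_a_centre (a point): centre of one of the two larger rings (same kind, outer diameter 95 mm, 25 mm wide), standing on edge in the rack, centre about 67 mm above the bench, highest edge about 114 mm; to be left there. z is its axis
- ring_big_b_centre (a point): centre of the other larger ring, like the first; to be left there
- rack_centre (a point): middle of the top of the ring rack's base plate, 8 mm above the bench. Ring places lie along its y axis at -70, 0 and +70 mm; which ring is in which place varies. To come free a ring must be lifted straight up by about 60 mm
- viewing_point (a point): where the ring's centre must be held: 150 mm above the bench, straight above the pointed peg (tip 55 mm above the bench) on the camera's base, on the lens axis. y is the lens axis, pointing from the lens to this point and beyond; z is up. The lens front with its light ring (52 mm across) is 112 mm from the point, towards -y; above the peg all is free
- ring_small: the small ring: plain brown patinated steel ring (short tube), outer diameter 75 mm, 21 mm wide along its axis, wall about 2.5 mm, about 100 g; origin in the middle of one end face, z along the axis towards the other end face
- inspection_camera: the fixed inspection camera; origin on the bench straight below the viewing point, y along the lens axis as there. Base plate 90 mm wide, 10 mm high, from y = -245 to +30 mm; grey housing 50 mm wide, 50 mm high behind the lens, from y = -150 to -240 mm; steel post 22 mm thick, top 193 mm above the bench at y = -218 mm
- ring_rack: the fixed aluminium ring rack, base 112 x 206 mm, origin on the bench under its middle, y along the row. Each ring rests on two rods along y, between cheeks 4 mm thick, 27 mm apart, that rise 70 mm above the bench at x = -52 to -28 and +28 to +52 mm; between x = -28 and +28 mm only the rings stand above 26 mm
Things that resemble listed ones, but are neither listed nor needed, are in the scene too. Leave any red look-alike of the ring_small alone.

How it is judged:
By the outcome, as a careful person would: the job done as asked, in the order asked, and still so for the second after the job is handed in, while the arm keeps its last pose, push and grip.
It also fails if it takes over 43 s, if anything falls off the work surface, if the arm or the gripper's body presses on something with over 40 N, if the wrist force passes 120 N, or if a joint passes its speed limit or range.

## Working session

There is one attempt and no reset: what is moved stays moved. The work goes in short steps, Python scripts to look and compute and a tool call to move; the robot and the scene stay as the last step left them, time stands still between calls to the robot, and variables do not carry over. Pictures are saved under pics/ and viewed, at most 10 in all, crops included, and the job is handed in when it is done.

Besides the shell and the picture viewer there is one more tool, called as a command line: name --argument value ..., lists and objects as JSON in quotes. servo_tool: Moves the arm, as the interface text tells. Its arguments: {"type":"object","properties":{"steps":{"type":"array","items":{"type":"array","items":{"type":"array","items":{"type":"number"}}}},"claw":{"type":"number"},"grip_force":{"type":"number"}},"required":["steps"]}

```bash
mkdir -p pics
cat > h.py <<'E'
import numpy as np, cv2
from rig import robot
def cam(n):
    p=robot.camera(n); p['K']=np.array([[p['fx'],0,p['cx']],[0,p['fy'],p['cy']],[0,0,1.]]); p['R']=cv2.Rodrigues(np.array(p['rvec'],float))[0]; return p
def world(p,uv,z):
    uv=np.array(uv,float).reshape(-1,1,2); n=cv2.undistortPoints(uv,p['K'],np.array(p['D'],float)).reshape(-1,2)
    z=np.atleast_1d(z); c=np.c_[n*z[:,None],z]
    return (c-np.array(p['tvec']).reshape(1,3))@p['R']
def plane(p,uv,h):
    a=world(p,uv,np.ones(len(np.reshape(uv,(-1,2)))));o=-p['R'].T@np.array(p['tvec']).ravel()
    d=a-o; return o+d*((h-o[2])/d[:,2])[:,None]
def cloud(p,m):
    m=m&(p['z_map']>0); v,u=np.nonzero(m); return world(p,np.c_[u,v],p['z_map'][v,u])
def save(p,n): cv2.imwrite('pics/'+n,p['pixels'][:,:,::-1])
E
cat > a.py <<'E'
from h import *
np.set_printoptions(precision=4,suppress=True)
H=dict(ring_small_centre=.055,ring_big_a_centre=.067,rack_centre=.008,viewing_point=.15,inspection_camera=0,ring_rack=0)
ims=[]
for n in ['scene','side','wrist']:
    p=cam(n); ims.append(p['pixels'])
    for t,h in H.items():
        for d in robot.mark_of(p,t)[:4]: print(n,t,round(d['conf'],2),np.round(d['at']),plane(p,d['at'],h)[0])
    for d in robot.regions_of(p,'ring_small')[:4]:
        c=cloud(p,d['pixels']); print(n,'reg',round(d['conf'],2),np.round(d['at']),d['pixels'].sum(),np.median(c,0) if len(c) else None, c.max(0) if len(c) else None)
    save(p,n+'0.png')
cv2.imwrite('pics/both.png',cv2.resize(np.hstack(ims[:2]),(800,300))[:,:,::-1])
E
python3 a.py
```

```text
scene ring_small_centre 0.81 [211. 207.] [0.4426 0.0291 0.055 ]
scene ring_small_centre 0.49 [282. 214.] [0.4321 0.2056 0.055 ]
scene ring_big_a_centre 0.77 [310. 214.] [0.4324 0.2721 0.067 ]
scene rack_centre 0.59 [279. 226.] [0.4365 0.2025 0.008 ]
scene inspection_camera 0.87 [162. 219.] [ 0.4626 -0.0982  0.    ]
scene ring_rack 0.63 [279. 227.] [0.4358 0.203  0.    ]
scene reg 0.56 [214. 198.] 316 [0.4026 0.0226 0.014 ] [0.4456 0.0574 0.0258]
scene reg 0.49 [282. 212.] 279 [0.4539 0.2038 0.0843] [0.4732 0.2152 0.0963]
side ring_small_centre 0.63 [243. 240.] [ 0.405  -0.0464  0.055 ]
side ring_small_centre 0.47 [247. 184.] [0.4286 0.189  0.055 ]
side ring_big_a_centre 0.57 [248. 165.] [0.4361 0.2754 0.067 ]
side rack_centre 0.7 [250. 199.] [0.4383 0.1883 0.008 ]
side rack_centre 0.29 [253. 191.] [0.4492 0.2281 0.008 ]
side inspection_camera 0.89 [275. 273.] [ 0.47   -0.0929  0.    ]
side ring_rack 0.86 [247. 198.] [0.4308 0.2045 0.    ]
side reg 0.84 [248. 245.] 391 [0.409  0.0018 0.0119] [0.4436 0.0554 0.0231]
side reg 0.59 [249. 190.] 111 [0.433  0.1985 0.0233] [0.4605 0.2132 0.0938]
wrist inspection_camera 0.74 [127. 232.] [ 0.4675 -0.0932  0.    ]
wrist reg 0.68 [ 38. 141.] 1830 [0.4038 0.0218 0.0146] [0.4465 0.0577 0.0239]
```

View pics/both.png

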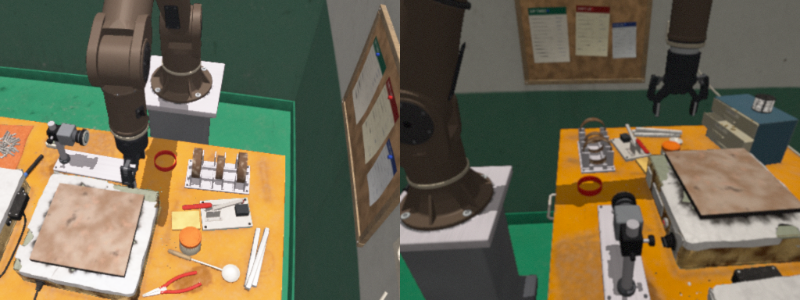

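View pics/wrist0.png

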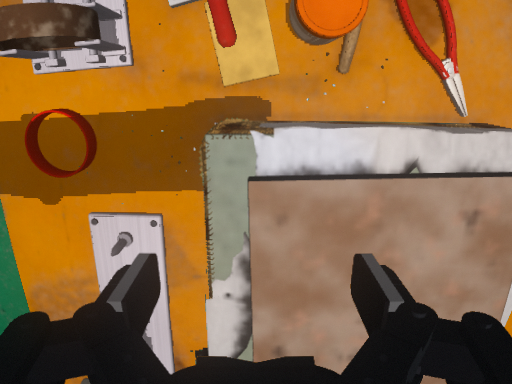

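Run:
```python
import cv2
a=cv2.imread('pics/scene0.png')[130:280,120:350]
b=cv2.imread('pics/side0.png')[110:300,180:330]
cv2.imwrite('pics/crop.png',cv2.hconcat([cv2.resize(a,(460,400)),cv2.resize(b,(330,400))]))
```

```text
(no output)
```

View pics/crop.png

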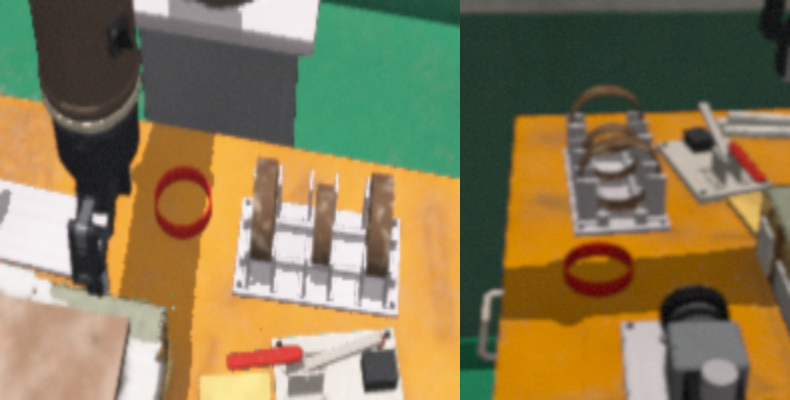

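The red ring lying on the bench at scene (211,207) is the look-alike. In the rack there are three brown rings: big ones at about scene (250,205) and (310,214), and the narrower, lower small one in the middle place at (282,212). I choose the middle one. The pointed peg is at wrist (122,242), and the lens axis runs roughly along world y.

Run:
```python
from h import *
np.set_printoptions(precision=4,suppress=True)
s=robot.get_state(); print(s['position'],s['tool_rot'],s['qpos'],s['clock'])
from scipy.spatial.transform import Rotation as R
print(R.from_euler('xyz',s['tool_rot'],degrees=True).as_matrix())
p=cam('wrist'); print('camera pos',-p['R'].T@np.array(p['tvec']).ravel(),'\n',p['R'])
for n in ['scene','side','wrist']:
    q=cam(n)
    for t in ['inspection_camera','ring_rack']:
        for d in robot.regions_of(q,t)[:1]:
            c=cloud(q,d['pixels'])
            if t[0]=='i': b=c[(c[:,2]<.015)&(c[:,2]>.005)]
            else: b=c[(c[:,2]<.07)]
            r=cv2.minAreaRect((b[:,:2]*1000).astype(np.float32)); print(n,t,d['conf'],len(b),r)
            if t[0]=='i':
                l=c[c[:,2]>.12]; 
                if len(l)>20: print('  upper',len(l),cv2.minAreaRect((l[:,:2]*1000).astype(np.float32)),l.min(0),l.max(0))
```

```text
[ 0.625  -0.      0.2313] [-179.9994   -0.0009   89.9965] [-5.8769 24.8953  1.4299 90.1403 -0.6653 64.9732 -4.3019] 1.2
[[ 0.0001  1.     -0.    ]
 [ 1.     -0.0001  0.    ]
 [ 0.     -0.     -1.    ]]
camera pos [0.6258 0.079  0.3748] 
 [[ 1.     -0.0012  0.0002]
 [-0.0012 -0.952   0.306 ]
 [-0.0001 -0.306  -0.952 ]]
scene inspection_camera 0.68 1584 ((436.3501281738281, 201.20816040039062), (117.0728530883789, 206.63455200195312), 2.779817581176758)
scene ring_rack 0.67 2343 ((430.16485595703125, 200.72607421875), (128.8129425048828, 212.94796752929688), 3.607252597808838)
side inspection_camera 0.86 3535 ((465.5386962890625, -205.1563262939453), (270.7561950683594, 90.39311218261719), 88.54743194580078)
  upper 2910 ((466.7726135253906, -276.85906982421875), (61.017333984375, 135.8286590576172), 7.718930721282959) [ 0.438  -0.3458  0.1279] [ 0.5034 -0.2117  0.1944]
side ring_rack 0.75 1631 ((431.4227294921875, 245.65939331054688), (115.04529571533203, 306.0447692871094), 3.9505045413970947)
wrist ring_rack 0.57 4029 ((421.514404296875, 131.98056030273438), (75.11009216308594, 154.8131561279297), 86.17715454101562)
```

servo_tool --steps '[[[3.4,-3.15,-0.3,0],[3.4,-3.15,-0.3,0],[3.4,-3.15,-0.3,0],[3.4,-3.15,-0.3,0],[3.4,-3.15,-0.3,0],[3.3,-3.15,-0.3,0],[0,0,0,0.175],[0,0,0,0.175],[0,0,0,0.175],[0,0,0,0.175],[0,0,0,0.175],[0,0,0,0.175],[0,0,0,0.175],[0,0,0,0.175],[0,0,0,0.17],[0,0,0,0],[0,0,0,0]]]' --claw -0.15 --grip_force 40

```text
clock: 3.82
position: [0.436, 0.203, 0.2494]
tool_rot: [-180.0, -0.0, 0.3]
contact_force: [-0.2, -0.7, 0.2]
gripper_width: 0.576
grasp_force: 0.0
```

Run:
```python
from h import *
np.set_printoptions(precision=4,suppress=True)
s=robot.get_state(); print(s['position'],s['tool_rot'],s['qpos'],s['gripper_width'])
p=cam('wrist'); save(p,'w1.png')
for t,h in dict(ring_small_centre=.055,ring_big_a_centre=.067,rack_centre=.008).items():
    for d in robot.mark_of(p,t)[:4]: print(t,round(d['conf'],2),np.round(d['at']),plane(p,d['at'],h)[0])
np.savez('w1.npz',**{k:np.array(p[k]) for k in p})
v,u=np.mgrid[:384,:512]
m=p['z_map']>0; c=cloud(p,m); ok=(abs(c[:,0]-.436)<.1)&(abs(c[:,1]-.203)<.15)
for lo,hi in [(.005,.012),(.06,.075),(.078,.1),(.1,.125)]:
    b=c[ok&(c[:,2]>lo)&(c[:,2]<hi)]; print(lo,hi,len(b),b[:,:2].min(0) if len(b) else '',b[:,:2].max(0) if len(b) else '',cv2.minAreaRect((b[:,:2]*1000).astype(np.float32)) if len(b) else '')
```

```text
[0.436  0.203  0.2494] [-179.9964   -0.0085    0.2653] [ -36.1687   10.3919    5.6756  108.4034   -1.1645   61.2505 -119.7602] 0.5762302303504754
ring_big_a_centre 0.94 [188. 169.] [0.4339 0.2705 0.067 ]
rack_centre 0.78 [261. 155.] [0.4362 0.1964 0.008 ]
rack_centre 0.44 [189. 173.] [0.4149 0.2817 0.008 ]
0.005 0.012 6961 [0.3796 0.053 ] [0.5359 0.3074] ((459.70941162109375, 179.819580078125), (157.54324340820312, 251.56582641601562), 1.4449892044067383)
0.06 0.075 1412 [0.3816 0.1117] [0.4923 0.2908] ((436.67474365234375, 201.30386352539062), (103.62223052978516, 174.74949645996094), 2.6283397674560547)
0.078 0.1 2519 [0.3892 0.1167] [0.4862 0.2854] ((437.21771240234375, 200.78314208984375), (91.09062194824219, 165.46041870117188), 2.5517756938934326)
0.1 0.125 4203 [0.3991 0.1166] [0.4746 0.2845] ((436.88507080078125, 200.1932830810547), (69.36392974853516, 166.22897338867188), 2.4600305557250977)
```

View pics/w1.png

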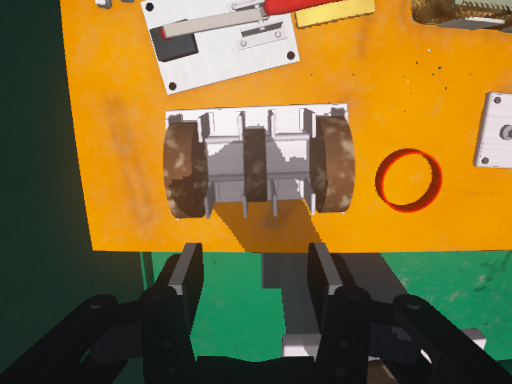

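The small ring is confirmed: the narrow brown band in the middle place at (255,165), with big rings at (187,169) and (332,165) and the red ring at (408,180). Next I fit its pose from depth.

```bash
cat > fit.py <<'E'
from h import *
np.set_printoptions(precision=4,suppress=True)
import sys
p=dict(np.load('w1.npz'))
c=cloud(p,(p['z_map']>0))
k=(abs(c[:,0]-.436)<.06)&(abs(c[:,1]-.203)<.105); c=c[k]
def faces(c):
    # edge lines y=a+b x at given slices
    xs=np.arange(c[:,0].min()+.004,c[:,0].max()-.004,.004); r=[]
    for x in xs:
        s=c[abs(c[:,0]-x)<.002]
        if len(s)>5: r.append((x,*np.percentile(s[:,1],[2,98]),np.median(s[:,2])))
    return np.array(r)
for name,lo,hi,y0,y1 in [('small',.080,.1,.175,.23),('bigR',.095,.12,.1,.17),('bigL',.095,.12,.23,.31)]:
    m=c[(c[:,2]>lo)&(c[:,2]<hi)&(c[:,1]>y0)&(c[:,1]<y1)]
    f=faces(m); mid=(f[:,1]+f[:,2])/2; b=np.polyfit(f[:,0],mid,1)
    print(name,len(m),'x',m[:,0].min(),m[:,0].max(),'topz',np.percentile(m[:,2],98),'y mid',np.polyval(b,m[:,0].mean()),'slope',b[0],'width',np.median(f[:,2]-f[:,1]))
    t=m[m[:,2]>np.percentile(m[:,2],98)-.004]; A=np.linalg.lstsq(np.c_[t[:,0]-.436,(t[:,0]-.436)**2,t[:,1]-t[:,1].mean(),np.ones(len(t))],t[:,2],rcond=None)[0]; print('  apex x',.436-A[0]/2/A[1],'lean dz/dy',A[2],'top median',t.mean(0))
E
python3 fit.py
```

```text
small 1285 x 0.40732835548244445 0.4654147354098971 topz 0.09378915047498894 y mid 0.20427624074193815 slope 0.04315951334291355 width 0.020130101479298
  apex x 0.4361231690271588 lean dz/dy -0.0041534293032117675 top median [0.437  0.2041 0.092 ]
bigR 2332 x 0.4016472467823999 0.4799316387654723 topz 0.11520237936802509 y mid 0.13095674804977045 slope 0.0464413813752822 width 0.02431541157924124
  apex x 0.43985852065822895 lean dz/dy 0.0015879574267670359 top median [0.4406 0.1307 0.1135]
bigL 2322 x 0.3949718725949589 0.4731062525354607 topz 0.11518470217341877 y mid 0.2702172973208671 slope 0.050705670870138934 width 0.024360123544822643
  apex x 0.43361032851525794 lean dz/dy 0.004027061805274796 top median [0.4345 0.27   0.1134]
```

servo_tool --steps '[[[0.07,-0.12,0,-0.04],[0,0,3,0],[0,0,3,0],[0,0,3,0],[0,0,3,0],[0,0,2.5,0],[0,0,2,0],[0,0,1,0],[0,0,0.6,0],[0,0,0,0],[0,0,0,0]]]'

```text
clock: 5.4
position: [0.4371, 0.2044, 0.0689]
tool_rot: [-180.0, -0.1, 2.3]
contact_force: [-0.2, 0.5, -0.1]
gripper_width: 0.576
grasp_force: 0.0
```

servo_tool --steps '[[[0,0,0,0],[0,0,0,0],[0,0,0,0],[0,0,0,0],[0,0,0,0],[0,0,0,0],[0,0,0,0],[0,0,0,0]]]' --claw 1 --grip_force 40

```text
clock: 6.4
position: [0.437, 0.2039, 0.0686]
tool_rot: [180.0, -0.0, 2.3]
contact_force: [0.5, -2.3, 5.9]
gripper_width: 0.237
grasp_force: 39.0
```

servo_tool --steps '[[[0,0,-0.5,0],[0,0,-1,0],[0,0,-1.5,0],[0,0,-2,0],[0,0,-2,0],[0,0,-2,0],[0,0,-2,0],[0,0,-2,0],[0,0,-1.2,0],[0,0,0,0],[0,0,0,0]]]' --grip_force 60

```text
clock: 7.78
position: [0.4363, 0.204, 0.2098]
tool_rot: [180.0, 0.0, 2.3]
contact_force: [0.7, -1.0, -0.7]
gripper_width: 0.226
grasp_force: 58.6
```

```bash
cat > view.py <<'E'
from h import *
import sys
np.set_printoptions(precision=4,suppress=True)
s=robot.get_state(); print(s['position'],s['tool_rot'],s['gripper_width'],s['grasp_force'],s['contact_force'])
for n in ['scene','side','wrist']:
    p=cam(n); save(p,sys.argv[1]+n+'.png'); np.savez(sys.argv[1]+n+'.npz',**{k:np.array(p[k]) for k in p})
    for t,h in dict(viewing_point=.15,inspection_camera=0,).items():
        for d in robot.mark_of(p,t)[:2]: print(n,t,round(d['conf'],2),np.round(d['at']),plane(p,d['at'],h)[0])
    for d in robot.regions_of(p,'ring_small')[:3]:
        c=cloud(p,d['pixels']); print(n,'ring',round(d['conf'],2),np.round(d['at']),len(c),c.min(0),c.max(0))
    for d in robot.regions_of(p,'inspection_camera')[:1]: np.save(sys.argv[1]+n+'_cam.npy',cloud(p,d['pixels']))
E
python3 view.py l
```

```text
[0.4363 0.204  0.2098] [179.9765   0.0415   2.333 ] 0.22586570834369052 58.589637290424434 [ 0.7254 -1.0135 -0.6822]
scene inspection_camera 0.7 [162. 219.] [ 0.4634 -0.0991  0.    ]
scene ring 0.82 [209. 213.] 406 [ 0.3498 -0.0228 -0.0036] [0.4467 0.0574 0.028 ]
scene ring 0.79 [287. 179.] 347 [-0.3588  0.1655 -0.7274] [0.4733 0.2198 0.2388]
side inspection_camera 0.59 [274. 275.] [ 0.4669 -0.0986  0.    ]
side ring 0.96 [242. 247.] 447 [ 0.3708 -0.0206 -0.0001] [0.4438 0.0557 0.0227]
side ring 0.7 [248. 145.] 195 [ 0.3967  0.1864 -0.0065] [0.5154 0.6022 0.2318]
side ring 0.69 [246. 152.] 183 [ 0.3854  0.1167 -0.0447] [0.4764 0.602  0.1146]
wrist inspection_camera 0.39 [183. 180.] [0.4133 0.2823 0.    ]
wrist ring 0.78 [444. 202.] 1742 [ 0.3698 -0.0171 -0.0012] [0.4458 0.0583 0.0238]
```

servo_tool --steps '[[[0.2,1.5,-0.8,0],[0.5,3,-0.8,0],[0.5,4,-0.8,0],[0.4,4,-0.8,0],[0.4,3,-0.8,0],[0,2,0,0],[0,0,0,0],[0,0,0,0],[0,0,0,0]]]'

```text
clock: 9.65
position: [0.4637, 0.031, 0.2503]
tool_rot: [-180.0, 0.0, 2.4]
contact_force: [-0.7, 0.2, -0.9]
gripper_width: 0.224
grasp_force: 58.7
```

```bash
python3 view.py m
python3 - <<'E'
from h import *
np.set_printoptions(precision=4,suppress=True)
for n in ['side','wrist','scene']:
    p=dict(np.load('m%s.npz'%n)); c=cloud(p,p['z_map']>0)
    k=(abs(c[:,0]-.466)<.07)&(c[:,1]<-.04)&(c[:,1]>-.36)
    b=c[k&(c[:,2]>.006)&(c[:,2]<.014)]; b=b[abs(b[:,0]-.466)<.055]
    print(n,len(b),cv2.minAreaRect((b[:,:2]*1000).astype(np.float32)), b.min(0),b.max(0))
    # edges per y-slice
    r=[(y,*np.percentile(s[:,0],[1,99])) for y in np.arange(-.34,-.06,.02) for s in [b[abs(b[:,1]-y)<.01]] if len(s)>8]
    print(np.array(r))
    g=c[k&(c[:,2]>.02)&(c[:,2]<.07)&(abs(c[:,1]+.095)<.03)&(abs(c[:,0]-.466)<.02)]; print('peg',len(g),g.mean(0) if len(g) else '', g[g[:,2].argmax()] if len(g) else '')
    h=c[k&(c[:,2]>.12)&(c[:,1]<-.19)]
    if len(h)>50: print('housing',len(h),cv2.minAreaRect((h[:,:2]*1000).astype(np.float32)),h.max(0))
E
```

```text
[0.4637 0.031  0.2503] [-179.9877    0.0061    2.4168] 0.2239772355053728 58.682146231876686 [-0.7191  0.1847 -0.9132]
scene inspection_camera 0.85 [162. 220.] [ 0.4668 -0.0984  0.    ]
scene ring 0.86 [207. 164.] 325 [0.4373 0.0185 0.2013] [0.4995 0.043  0.2782]
scene ring 0.72 [217. 199.] 353 [ 0.3507 -0.0222 -0.0049] [0.4458 0.0572 0.0258]
side inspection_camera 0.82 [275. 274.] [ 0.4698 -0.0973  0.    ]
side inspection_camera 0.37 [254. 190.] [0.455  0.2483 0.    ]
side ring 0.76 [268. 162.] 243 [0.4245 0.0143 0.0009] [0.5114 0.6017 0.2724]
side ring 0.74 [238. 245.] 459 [ 0.3708 -0.0212 -0.002 ] [0.4442 0.0554 0.0223]
wrist viewing_point 0.63 [418. 191.] [ 0.4702 -0.0953  0.15  ]
wrist inspection_camera 0.78 [361. 151.] [ 0.4724 -0.0954  0.    ]
wrist ring 0.96 [287. 187.] 369 [ 0.3808 -0.0163 -0.0008] [0.4996 0.0395 0.2315]
wrist ring 0.84 [257. 245.] 7028 [ 0.1094 -0.0065 -0.132 ] [0.5008 0.0586 0.2786]
side 3521 ((465.6200866699219, -204.8250274658203), (273.3748474121094, 90.4392318725586), 88.53147888183594) [ 0.4172 -0.3425  0.0061] [ 0.5096 -0.0678  0.014 ]
[[-0.34    0.4
[... 1165 characters left out ...]
 98.72494506835938), 89.44847869873047) [ 0.4173 -0.3409  0.006 ] [ 0.518  -0.0514  0.014 ]
[[-0.34    0.4413  0.5082]
 [-0.32    0.4187  0.5094]
 [-0.3     0.4197  0.5095]
 [-0.28    0.4198  0.509 ]
 [-0.26    0.421   0.5104]
 [-0.24    0.4216  0.5099]
 [-0.22    0.4209  0.5109]
 [-0.2     0.4228  0.5119]
 [-0.18    0.4228  0.512 ]
 [-0.16    0.4224  0.5119]
 [-0.14    0.4243  0.5135]
 [-0.12    0.4239  0.5127]
 [-0.1     0.4248  0.5149]
 [-0.08    0.4258  0.5148]
 [-0.06    0.4224  0.5137]]
peg 33 [ 0.4711 -0.0954  0.0372] [ 0.4688 -0.0978  0.0546]
housing 1264 ((469.71832275390625, -272.61456298828125), (61.646854400634766, 138.51783752441406), 7.800922393798828) [ 0.5057 -0.2041  0.1971]
```

View pics/mwrist.png

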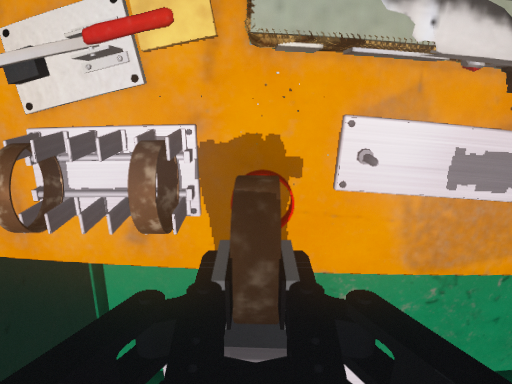

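The small ring is gripped and clear of the rack at (257,245). Both big rings still stand at (30,185) and (155,185), and the peg is at (368,157). Now I fit the ring's pose in the hand.

```bash
cat > rfit.py <<'E'
from h import *
import sys
from scipy.optimize import least_squares
np.set_printoptions(precision=4,suppress=True)
pre=sys.argv[1]; T=robot.get_state()['position']; yaw0=np.radians(robot.get_state()['tool_rot'][2]); g=np.array([T[0],T[1],T[2]-.013])
def sd(q,P):
    yaw,el=q[3],q[4]; a=np.array([-np.sin(yaw)*np.cos(el),np.cos(yaw)*np.cos(el),np.sin(el)])
    d=P-q[:3]; ax=d@a; r=np.linalg.norm(d-np.outer(ax,a),axis=1)
    e=np.c_[abs(r-36.25e-3)-1.25e-3,abs(ax)-10.5e-3]
    return np.linalg.norm(np.maximum(e,0),axis=1)+np.minimum(e.max(1),0)
C=[]
for n in ['scene','side','wrist']:
    p=dict(np.load(pre+n+'.npz')); c=cloud(p,p['z_map']>0)
    k=(abs(c[:,1]-g[1])<.022)&(abs(c[:,0]-g[0])<.045)&(c[:,2]<g[2]+.012)&(c[:,2]>g[2]-.045); c=c[k]; C.append((n,c))
w=[c[::max(1,len(c)//300)] for _,c in C]
for n,P in C+[('all',np.vstack(w))]:
    if len(P)<60: print(n,len(P)); continue
    f=least_squares(lambda q:sd(q,P),[*g,yaw0,0],loss='soft_l1',f_scale=.001,x_scale=[.01,.01,.01,.1,.1])
    print(n,len(P),'centre',f.x[:3],'off from tcp',f.x[:3]-T,'yaw,el deg',np.degrees(f.x[3:]),'rms',np.sqrt(np.median(f.fun**2)))
E
python3 rfit.py m
```

```text
scene 129 centre [0.4616 0.0324 0.2386] off from tcp [-0.0022  0.0022 -0.0117] yaw,el deg [ 0.8522 -6.109 ] rms 0.0005550067138029014
side 238 centre [0.4597 0.0249 0.2379] off from tcp [-0.0042 -0.0052 -0.0124] yaw,el deg [5.3125 2.2234] rms 0.0005233148514355992
wrist 650 centre [0.4641 0.0361 0.237 ] off from tcp [ 0.0002  0.006  -0.0133] yaw,el deg [-7.6698 -1.6331] rms 0.00046394200022405424
all 692 centre [0.4624 0.0283 0.2381] off from tcp [-0.0015 -0.0018 -0.0122] yaw,el deg [ 3.1256 -1.3204] rms 0.0004039097232637104
```

servo_tool --steps '[[[0,0,0,0.069],[0.2,1.5,0,0],[0.2,3,0,0],[0.2,3,0,0],[0.2,3,0,0],[0.2,1.7,0,0],[0,0.5,1,0],[0,0,2,0],[0,0,2,0],[0,0,2,0],[0,0,1.3,0],[0,0,0.5,0],[0,0,0,0],[0,0,0,0],[0,0,0,0]]]'

```text
clock: 12.28
position: [0.4706, -0.0971, 0.1628]
tool_rot: [-180.0, -0.1, -1.6]
contact_force: [-0.4, -0.4, -1.3]
gripper_width: 0.224
grasp_force: 58.7
```

```bash
python3 view.py f; python3 rfit.py f
python3 - <<'E'
import cv2
a=cv2.imread('pics/fside.png')[150:330,190:360];b=cv2.imread('pics/fwrist.png')
cv2.imwrite('pics/f.png',cv2.hconcat([cv2.resize(a,(378,400)),cv2.resize(b,(422,400))]))
E
```

```text
[ 0.4706 -0.0971  0.1628] [-179.9986   -0.0641   -1.6169] 0.22370152357249237 58.71611604321515 [-0.3955 -0.4115 -1.333 ]
scene inspection_camera 0.57 [162. 218.] [ 0.4599 -0.0979  0.    ]
scene ring 0.86 [215. 198.] 330 [ 0.3531 -0.0167 -0.0026] [0.4468 0.0578 0.0267]
scene ring 0.71 [154. 185.] 301 [ 0.4421 -0.1087  0.1092] [ 0.5068 -0.0853  0.2026]
side viewing_point 0.22 [276. 221.] [ 0.4632 -0.1122  0.15  ]
side inspection_camera 0.96 [274. 277.] [ 0.4666 -0.1041  0.    ]
side ring 0.69 [275. 232.] 469 [ 0.4302 -0.1124 -0.0015] [0.5487 0.0968 0.1853]
side ring 0.61 [242. 244.] 482 [ 0.3709 -0.0223 -0.0016] [0.4473 0.0553 0.0226]
wrist inspection_camera 0.59 [253. 172.] [ 0.4708 -0.0948  0.    ]
wrist ring 0.72 [256. 245.] 7059 [-0.3006 -0.1592 -0.722 ] [ 0.507  -0.0426  0.1971]
wrist ring 0.68 [124. 263.] 2288 [ 0.3577 -0.0175 -0.0009] [0.4463 0.0695 0.024 ]
wrist ring 0.21 [399. 177.] 29501 [ 0.3216 -0.3534 -0.0006] [ 0.5145 -0.0657  0.1781]
scene 158 centre [ 0.4679 -0.096   0.1504] off from tcp [-0.0023  0.0011 -0.0119] yaw,el deg [-2.1828  1.9033] rms 0.0005807549734155698
side 331 centre [ 0.4676 -0.0994  0.1488] off from tcp [-0.0026 -0.0023 -0.0135] yaw,el deg [-1.0041 -3.3555] rms 0.00039711079247967715
wrist 652 centre [ 0.4714 -0.0974  0.1491] off from tcp [ 0.0012 -0.0003 -0.0132] yaw,el deg [-1.4294 -2.7508] rms 0.0001581157636680086
all 815 centre [ 0.4686 -0.0988  0.1504] off from tcp [-0.0016 -0.0017 -0.0119] yaw,el deg [-0.5874 -2.841 ] rms 0.0004418972752548013
```

View pics/f.png

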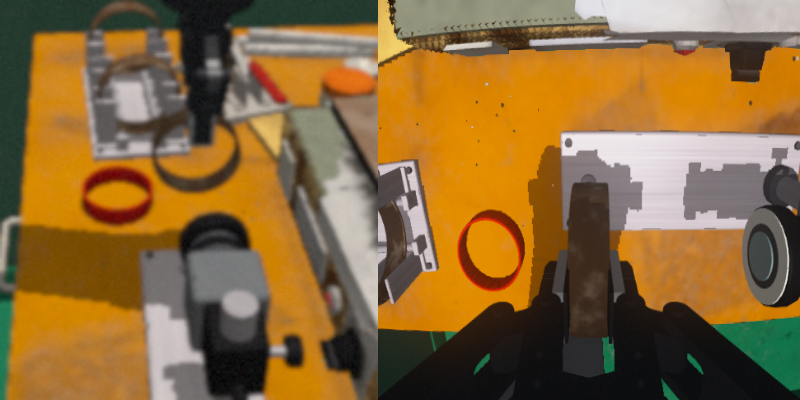

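servo_tool --steps '[[[0,-0.1,0,0],[0,0,0,0],[0,0,0,0],[0,0,0,0],[0,0,0,0],[0,0,0,0],[0,0,0,0],[0,0,0,0]]]'

```text
clock: 14.02
position: [0.4703, -0.0961, 0.1623]
tool_rot: [180.0, -0.0, -1.6]
contact_force: [-0.2, -0.2, -0.6]
gripper_width: 0.225
grasp_force: 58.7
```

```bash
python3 -c "
from rig import robot
s=robot.get_state();print(s['position'],s['qvel'],s['grasp_force']);print(robot.job_done())"
```

```text
[ 0.47026972 -0.0961042   0.16231915] [ 0.07071338 -0.01681605  0.00472327  0.00698012  0.08809221 -0.05080188
 -0.00803021] 58.718519280228065
the job is handed in; nothing more can be done
None
```

I handed the job in at about 14 s, with the small ring held still at the viewing point: centre within about 2 mm by the camera fits, bore along the lens axis to within about 3°, both larger rings left standing in the rack, and no sign of contact with the camera; no verdict was returned.

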